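Pin the food press back together

ROBOT

A 7-joint arm with a two-finger parallel gripper is mounted at the origin on the work surface. World frame = base frame: x ahead of the robot, y to its left, z up, the work surface at z = 0. Lengths are in m, angles in rad, forces in N, time in s.
With the tool pointing down it reaches from about 0.425 to 0.925 m from the base axis. Payload 6.8 kg.
Tool frame: the origin (TCP) lies at the very end of the fingers, on their centre line; the grasp point (between the pads) lies 19 mm behind it (tcp_to_grasp is the distance from the TCP to the grasp point, in m); z points along the fingers, y is the direction in which the jaws open and shut (so a half turn about z gives the same grasp; the last joint's range is limited). The gripper opens to 85 mm and grips with 20 to 120 N. Pads are 22 mm wide; open, the fingers measure 114 mm over their backs; the gripper's body (76 mm by 85 mm) begins 54 mm behind the grasp point. The pads swing forward as they close: fully open they stand 13 mm farther back than shut.
Start: joints at [-1.313, 0.477, 0.022, 1.555, -0.011, 1.109, -0.083], TCP at [0.241, 0.63, 0.207] pointing down, gripper open.
Joint ranges: [-2.96, 2.96], [-0.34, 2.1], [-1.41, 1.46], [0.24, 2.44], [-1.37, 4.51], [0.17, 1.92], [-2.96, 2.96]. Speed limits (rad/s): [2.39, 2.39, 3.14, 3.14, 3.14, 3.14, 3.14].

INTERFACE

Orientations are given as a unit quaternion [w, x, y, z].
In Python, from station import * gives the robot as it stands.
- The arm moves only by the tool apply_moves, never from a script. Its argument "increments" is one flat list of numbers, 5 for each row, row after row: the finger opening in mm, from 0 to 85.4, then the shift along the tool's x, y, z in mm, then the turn about the tool's z in degrees. In form: [claw, tx, ty, tz, roll, claw, tx, ty, tz, roll, ...]. A call has 1 to 12 rows; each row shifts and turns the pose as measured when the row begins, along the tool's axes as they then stand; what a row does not reach is not made up. A row lasts 1/8 s, in which the tool goes at most 62.5 mm and 10.7 degrees, less where a joint would pass 70% of its speed; a pose out of reach is approached as far as the arm can. A call with a gripper value outside its range is refused whole. The fingers move at their own pace and stop on an object; "squeeze" is the grip in N (left out, the last holds). Time passes only in rows, so rows that do not move let the fingers close. It gives the time, the measured TCP pose, the force and the opening at its end, in the units of the state.
- get_obs(): the state, without advancing time (a new reading comes with each control period).
- read_camera(name): name is "scene" or "top" or "wrist"; returns (picture, depth): 400x640x3 uint8, blue, green, red; 400x640 float32, m along the optical axis (not along the pixel's ray), 0 where there is no reading.
- get_calibration(name): a dict with "mtx" (3x3 intrinsics, pixels), "camera_from_world" (4x4, takes a point from world to camera coordinates); the wrist camera has in their place "T_tool_cam" (4x4, takes a point from camera to tool coordinates, whose origin is the TCP and whose axes are the flange's). Camera axes: x right, y down, z forward; pixel columns grow to the right and rows downward; lengths in m; the calibration is good to about 2 mm. The wrist camera is an equidistant fisheye: a pixel r from the principal point sees the ray r / f radians off the axis. A picture is of the moment at which its call begins: read the wrist's pose just before it. get_calibration takes no time and is no camera call.
- hand_in(): hands the job in, once; it reports no verdict.
Trained networks look in the newest picture that a camera, given by its name, has taken for a name from the list of things; names that differ only in an ending like _2 or _b are one class to them, and where a whole thing is asked for, a point or a joint stands for the part that bears it (a point fixed in the world has none). Each returns a list of dicts, best first, with "p" (0 to 1); they miss things now and then, are a little off and sometimes report something else, mostly with a low value. They report only what shows in the picture. A call takes as long as a camera call. They do not tell look-alikes from the thing itself.
- outline_of(camera, thing): "pixels" (400x640 bool, what is visible of it) and "extent" ([centre column, centre row, width, height] in pixels, round what is visible of it).
The state is a dict: "t": time; "q": joint angles; "joint_vel": joint speeds; "joint_torque": joint torques, N m; "eef_pos": TCP position; "tool_rot": TCP orientation; "contact_force": force on the tool from outside, world axes, zero at the start; "torque": the same for the moment, N m; "gripper_width": opening from 0.0 (shut) to 1.0 (fully open).
Only numpy, scipy, OpenCV 4.12 (cv2) and the standard library are available. Lean on these libraries where they do the work, as an engineer would, in place of code of your own. Each camera call takes 0.05 s, during which the arm holds its last target.

TASK

The lever press has been washed and put together again, but its pivot pin, the one nearer the robot, still lacks its spring cotter. Take the large spring cotter with the bow from the rack and push its straight leg down through the pivot pin's cross hole, until the grip sits on the pin and the bow has snapped around the pin's side. Leave it there upright and let go.

Things in the scene. Friction and masses are not known exactly. Their poses are not given: they have to be found in the camera images.
- cotter: Large spring cotter, leg down in the rack. Grey block grip 30 (x) x 16 (y) x 40 mm (z); below it a straight steel leg 6 mm thick, 51 mm long (last 12 mm: 4 mm thick) and, at +x, a bow of 4 mm wire: out to 21 mm from the leg's axis, waist at 13 mm, flared end at 24 mm, 43 mm below the grip. Origin: middle of grip's underside, on leg's axis; z up. 50 to 80 g. Hold it by the grip only.
- rack: Fixed steel rack, 90 (x) x 220 (y) x 60 mm high, origin under its centre; three slots 70 mm apart along y. The cotter's grip rests on its top, the bow to +x. In the other slots, in any order, stand two wrong ones: a small cotter (grip 20 x 14 x 26 mm) and a pin with a round grip (26 mm across, 34 mm tall) and no bow.
- cross_hole (a point): Middle of the upper mouth of the empty 14 x 14 mm upright hole through the pivot pin: a level bar 32 mm thick along this y, its axis 130 mm above the table. z up; pin's free end 21 mm away at -y; press's upright 35 mm away at +y, 6 mm higher than this. Home: grip's underside here, cotter's x along this x, either way round. A like pin 120 mm away at +x has its cotter already.
- cotter_bow (a joint): How far the large cotter's bow is sprung away from its leg, rad: 0 relaxed, 0.05 to 0.3 while it rides over the pin's side, near 0 again once it has snapped over. Pushing it over takes about 4 to 15 N downward.
There are look-alikes about, which are no part of the job. What is shaped like the cotter but blue or orange is not meant.

How it is judged:
At the end, for the whole second after the job is handed in: The large cotter stands at rest in the pivot pin's cross hole: its leg within 10 mm of the hole's middle, its grip's underside within 6 mm of the pin's top, upright within 14 degrees, its bow along the side of the pin (within 28 degrees) and sprung back to less than 0.15 rad (horizontal distance between cotter and cross_hole below 0.01 m and z of cotter in the frame of cross_hole between -0.005 and 0.006 m and angle between cotter's own z axis and vertical below 0.25 rad and angle between the x axis of cotter and the x axis of cross_hole, either way round below 0.5 rad and value of joint cotter_bow below 0.15 rad and linear speed of cotter below 0.02 m/s); the robot touches nothing.
It also fails if it takes over 38 s, if anything falls off the work surface, if the arm or the gripper's body presses on something with over 40 N, if the wrist force passes 120 N, or if a joint passes its speed limit or range.

## Working session

There is one attempt and no reset: what is moved stays moved. The work goes in short steps, Python scripts to look and compute and a tool call to move; the robot and the scene stay as the last step left them, time stands still between calls to the robot, and variables do not carry over. Pictures are saved under pics/ and viewed, and the job is handed in when it is done.

Besides the shell and the picture viewer there is one more tool, called after ">>>" as name(argument=value, ...) on one line, values as JSON. apply_moves: Moves the arm, as the interface text tells. Its arguments: {"type":"object","properties":{"increments":{"type":"array"},"squeeze":{"type":"number"}},"required":["increments"]}

```bash
ls; mkdir -p pics; python3 - <<'E'
from station import *
import cv2,numpy as np
o=get_obs();print(o)
for n in("scene","top"):
    im,d=read_camera(n);cv2.imwrite(f"pics/{n}0.png",im);np.save(f"{n}0.npy",d)
    c=get_calibration(n);print(n,c)
    for t in("cotter","rack"):
        for r in outline_of(n,t):print(n,t,r["p"],r["extent"])
print(get_calibration("wrist"))
E
```

```text
pics
{'t': 0.0, 'q': array([-1.31309713,  0.4777938 ,  0.0223695 ,  1.5564503 , -0.01149439,
        1.10928089, -0.08307456]), 'joint_vel': array([-2.28750184e-04,  3.87496029e-04, -1.71593539e-04, -1.49441984e-03,
       -3.68752905e-05, -6.23625566e-04,  8.81817677e-04]), 'joint_torque': array([-1.79776898e-04, -5.96438384e+01,  1.60792217e+00, -2.81205618e+01,
        1.24479129e-02,  9.32816503e-03, -1.15553732e-05]), 'eef_pos': array([0.24125567, 0.62974062, 0.20623103]), 'tool_rot': array([-8.84993526e-05,  1.81870132e-01,  9.83322145e-01, -8.97524709e-04]), 'contact_force': array([-0.86232145, -0.26647833,  0.69678079]), 'torque': array([-0.03169093, -0.0100571 , -0.00713949]), 'gripper_width': 1.002019317049041}
scene {'mtx': array([[400.7765203 ,   0.        , 329.30300787],
       [  0.        , 400.7765203 , 195.30865596],
       [  0.        ,   0.        ,   1.        ]]), 'camera_from_world': array([[ 0.54498653,  0.8384313 , -0.00475765, -0.23054254],
       [ 0.61177142, -0.40152338, -0.68155315, -0.30180652],
       [-0.57334581,  0.36852669, -0.73175314,  1.1334212
[... 711 characters left out ...]
39.2, 25.5]
top cotter 0.77 [292.5, 173.4, 31.0, 26.8]
top cotter 0.63 [372.6, 228.9, 115.8, 65.9]
top cotter 0.5 [336.9, 222.5, 9.7, 14.4]
top rack 0.75 [372.4, 227.4, 112.1, 65.0]
{'mtx': array([[309.70691629,   0.        , 320.18592894],
       [  0.        , 309.70691629, 197.75809949],
       [  0.        ,   0.        ,   1.        ]]), 'T_tool_cam': array([[ 2.97599974e-04, -9.53077792e-01, -3.02725344e-01,
         7.81277659e-02],
       [ 9.99999939e-01,  3.39131553e-04, -8.46271941e-05,
        -1.13913786e-03],
       [ 1.83320015e-04, -3.02725300e-01,  9.53077835e-01,
        -1.66963767e-01],
       [ 0.00000000e+00,  0.00000000e+00,  0.00000000e+00,
         1.00000000e+00]])}
```

View pics/scene0.png

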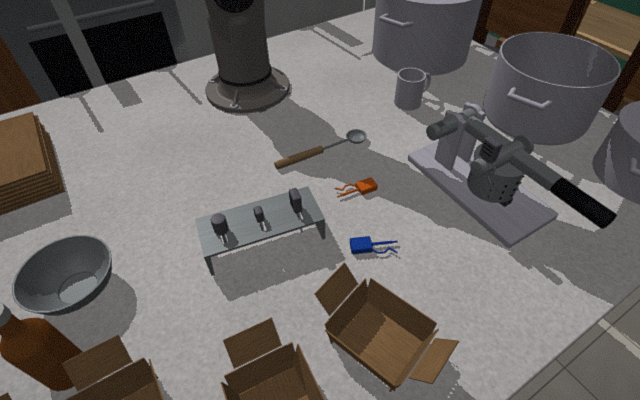

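View pics/top0.png

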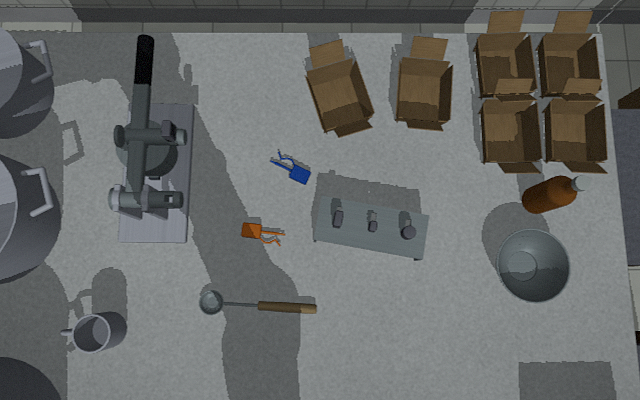

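```bash
python3 - <<'E'
import cv2
a=cv2.imread("pics/scene0.png")[150:300,170:430];cv2.imwrite("pics/scene0c.png",cv2.resize(a,None,fx=3,fy=3,interpolation=cv2.INTER_CUBIC))
a=cv2.imread("pics/top0.png")[140:280,220:450];cv2.imwrite("pics/top0c.png",cv2.resize(a,None,fx=3.4,fy=3.4,interpolation=cv2.INTER_CUBIC))
E
```

```text
(no output)
```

View pics/scene0c.png

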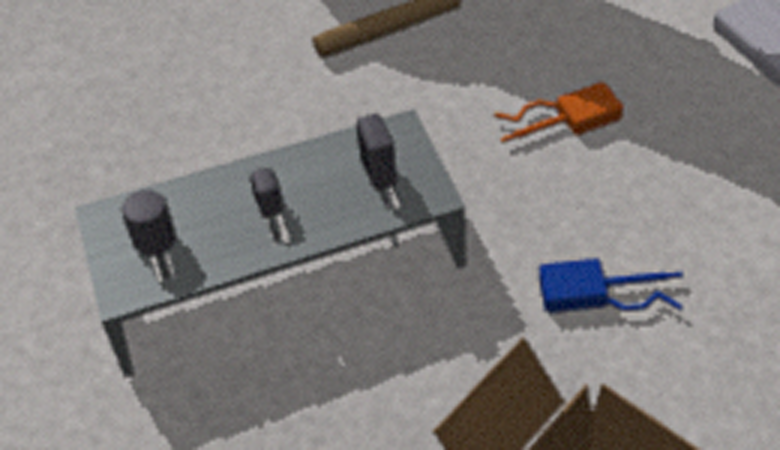

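View pics/top0c.png

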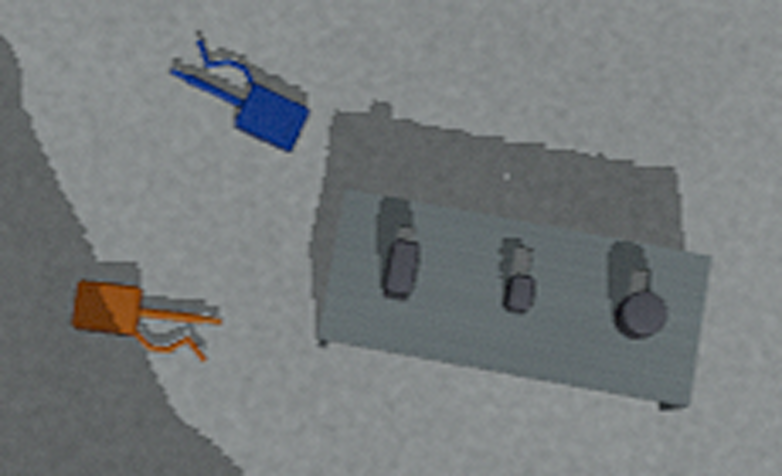

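```bash
cat > h.py <<'E'
from station import *
import cv2,numpy as np
def world(n,d,mask=None):
    c=get_calibration(n);K=c["mtx"];T=np.linalg.inv(c["camera_from_world"])
    v,u=np.mgrid[:400,:640];p=np.stack([(u-K[0,2])/K[0,0]*d,(v-K[1,2])/K[1,1]*d,d],-1)
    return p@T[:3,:3].T+T[:3,3]
def proj(n,p):
    c=get_calibration(n);T=c["camera_from_world"];q=T[:3,:3]@np.asarray(p)+T[:3,3];q=c["mtx"]@q;return q[:2]/q[2]
def crop(im,x,y,w,h,f,name): cv2.imwrite(name,cv2.resize(im[y:y+h,x:x+w],None,fx=f,fy=f,interpolation=cv2.INTER_CUBIC))
E
python3 - <<'E'
from h import *
dt=np.load("top0.npy");ds=np.load("scene0.npy")
crop(cv2.imread("pics/top0.png"),90,90,120,160,3.7,"pics/press_t.png")
crop(cv2.imread("pics/scene0.png"),400,80,160,170,3.5,"pics/press_s.png")
np.set_printoptions(precision=4,suppress=True)
for n,d,box in(("top",dt,(310,430,170,265)),("scene",ds,(190,330,180,275))):
    w=world(n,d);x0,x1,y0,y1=box;P=w[y0:y1,x0:x1].reshape(-1,3)
    top=P[abs(P[:,2]-.06)<.006];print(n,len(top),np.median(top[:,2]),cv2.minAreaRect((top[:,:2]*1000).astype(np.float32)))
    hi=(w[...,2]>.07);m=np.zeros_like(hi);m[y0:y1,x0:x1]=hi[y0:y1,x0:x1]
    k,l,st,ce=cv2.connectedComponentsWithStats(m.astype(np.uint8))
    for i in range(1,k):
        if st[i,4]<10:continue
        q=w[l==i];zt=np.percentile(q[:,2],95);t=q[q[:,2]>zt-.006]
        print(ce[i],st[i],zt,t.mean(0),cv2.minAreaRect((t[:,:2]*1000).astype(np.float32)))
print(np.round(world("scene",ds)[150:160:5,600:620:5],3))
E
```

```text
top 4459 0.06010845478879712 ((496.92901611328125, -202.2219696044922), (220.23806762695312, 90.61515045166016), 79.19480895996094)
[337.9667 219.0133] [333 211  11  17 150] 0.10213643581119693 [ 0.5099 -0.1332  0.0999] ((509.8586120605469, -133.24752807617188), (15.742249488830566, 29.263256072998047), 80.14965057373047)
[372.9419 225.907 ] [369 221   9  11  86] 0.08811701109623193 [ 0.4954 -0.2     0.0985] ((442.58319091796875, -147.70272827148438), (19.096466064453125, 174.2191162109375), 44.83525466918945)
[408.3939 232.2727] [401 226  16  14 165] 0.0962410685616661 [ 0.4828 -0.2686  0.1007] ((443.6865234375, -178.2412872314453), (23.81070327758789, 226.06178283691406), 23.362112045288086)
scene 4091 0.059162393124626345 ((497.0386962890625, -199.54750061035156), (220.0991973876953, 94.85867309570312), 79.11650848388672)
[295.1273 198.7818] [289 188  13  23 220] 0.10005465563184328 [ 0.5213 -0.136   0.1071] ((731.4805297851562, -230.78805541992188), (19.98406982421875, 511.2926025390625), 65.57793426513672)
[258.4286 212.4911] [254 206  10  15 112] 0.08618362832581589 [ 0.4999 -0.2004  0.0843] ((499.34490966796875, -199.80140686035156), (15.541220664978027, 19.84714126586914), 70.46580505371094)
[218.9414 222.5078] [211 213  17  19 256] 0.09416344623933315 [ 0.4871 -0.2689  0.0926] ((485.4908142089844, -268.47479248046875), (24.09642219543457, 24.733570098876953), 72.95567321777344)
[[[0.716 0.526 0.038]
  [0.729 0.511 0.054]
  [0.739 0.503 0.065]
  [0.75  0.492 0.078]]

 [[0.725 0.515 0.034]
  [0.736 0.505 0.047]
  [0.746 0.499 0.058]
  [0.755 0.493 0.067]]]
```

View pics/press_t.png

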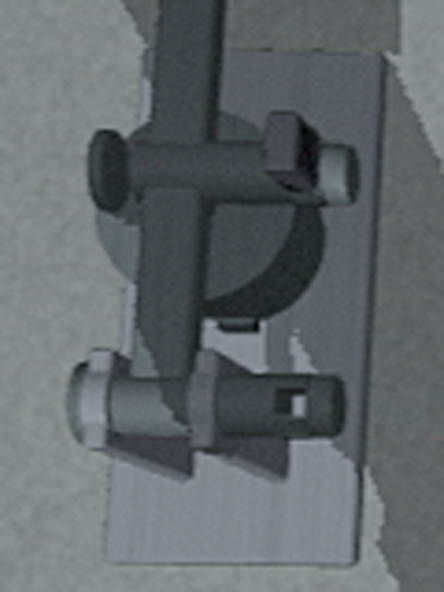

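View pics/press_s.png

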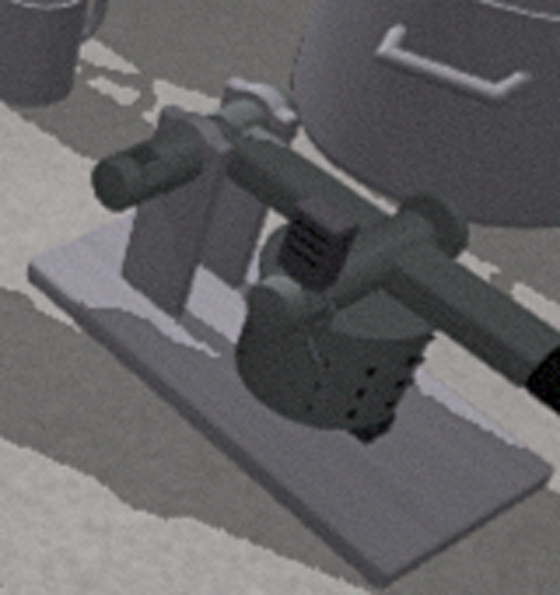

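```bash
python3 - <<'E'
from h import *
np.set_printoptions(precision=4,suppress=True,linewidth=150)
dt=np.load("top0.npy");ds=np.load("scene0.npy")
w=world("top",dt)
print("depth around hole: z");print((w[188:212,150:186:2,2]*1000).astype(int))
print("hole centre ray at z=.146")
def ray(n,uv,z):
    c=get_calibration(n);T=np.linalg.inv(c["camera_from_world"]);r=T[:3,:3]@np.linalg.inv(c["mtx"])@[uv[0],uv[1],1];o=T[:3,3];return o+r*(z-o[2])/r[2]
print(ray("top",(168.3,199),.146))
for n,d,b in(("top",dt,(100,200,170,230)),("scene",ds,(415,480,80,160))):
    w=world(n,d);P=w[b[2]:b[3],b[0]:b[1]].reshape(-1,3)
    print(n,[(round(a,2),(abs(P[:,2]-a)<.002).sum()) for a in np.arange(.1,.2,.01)])
    Q=world(n,d).reshape(-1,3);Q=Q[(Q[:,2]>.135)&(Q[:,0]>.45)&(Q[:,0]<.6)&(Q[:,1]>.1)&(Q[:,1]<.42)]
    print(len(Q),Q.min(0),Q.max(0))
# base plate
for n,d in(("top",dt),("scene",ds)):
    w=world(n,d).reshape(-1,3);q=w[(w[:,2]>.008)&(w[:,2]<.03)&(w[:,0]>.4)&(w[:,0]<.85)&(w[:,1]>.12)&(w[:,1]<.4)]
    print(n,len(q),np.median(q[:,2]),cv2.minAreaRect((q[:,:2]*1000).astype(np.float32)))
# lever height
w=world("top",dt);print("lever z",[(r,w[r,137:147:3,2].round(3)) for r in (60,90,120,150,170,190)])
E
```

```text
depth around hole: z
[[ 142  131  117   17   15   17   17   15   15   18   18   19   18   15   17   17   14   14]
 [ 138  130  118  102   14   20   17   14   18   16   17   20   16   18   17   19   16   22]
 [ 140  131  120  110   91   17   17   14   17   16   19   16   18   18   18   17   15   21]
 [ 141  136  137  141  137  136  137  139  137  139  136  137  135  136  136  132   18   17]
 [ 141  142  139  139  145  139  139  142  142  140  140  140  136  141  140  135  132   19]
 [ 144  142  142  141  144  140  140  143  141  145  143  141  143  139  141  140  130   14]
 [ 142  143  143  143  143  141  142  143  142  140  146  145  139  145  144  139  132   17]
 [ 146  146  146  145  145  146  148  144  137  136  135  133  144  145  145  141  131   17]
 [ 146  144  142  149  146  147  144  145  136  125  123  125  144  142  147  140  131   17]
 [ 148  146  147  144  146  146  146  146  134  120   20   17  143  146  146  141  128   16]
 [ 145  146  146  144  144  143  143  146  134  124   17   16  144  146  145  144  131   15]
 [ 146  145  144  146  144  147  147  143  133  122   16
[... 1823 characters left out ...]
, np.int64(0)), (np.float64(0.17), np.int64(0)), (np.float64(0.18), np.int64(0)), (np.float64(0.19), np.int64(0))]
1013 [0.5204 0.1582 0.135 ] [0.5998 0.2873 0.1531]
top 4314 0.017776168837954742 ((614.6864013671875, 243.87191772460938), (141.43655395507812, 319.9421081542969), 89.16532135009766)
scene 4703 0.01703623008303068 ((625.906982421875, 244.1211700439453), (140.59628295898438, 300.14031982421875), 89.22496032714844)
lever z [(60, array([0.142, 0.144, 0.144, 0.145])), (90, array([0.143, 0.141, 0.141, 0.139])), (120, array([0.138, 0.142, 0.139, 0.14 ])), (150, array([0.141, 0.138, 0.141, 0.129])), (170, array([0.14 , 0.143, 0.136, 0.108])), (190, array([0.14 , 0.137, 0.146, 0.146]))]
```

```bash
python3 - <<'E'
from h import *
np.set_printoptions(precision=3,suppress=True,linewidth=150)
for n in("top","scene"):
    w=world(n,np.load(n+"0.npy")).reshape(-1,3);w=w[(w[:,0]<1)&(w[:,1]>.2)]
    for x0 in np.arange(.05,.8,.1):
        r=[]
        for y0 in np.arange(.2,.8,.1):
            q=w[(abs(w[:,0]-x0)<.05)&(abs(w[:,1]-y0)<.05)];r.append(q[:,2].max() if len(q) else -1)
        print(n,round(x0,2),np.array(r))
E
```

```text
top 0.05 [-1 -1 -1 -1 -1 -1 -1]
top 0.15 [ 0.005  0.006  0.152 -1.    -1.    -1.    -1.   ]
top 0.25 [ 0.007  0.088  0.16   0.141 -1.    -1.    -1.   ]
top 0.35 [ 0.006  0.088  0.09   0.065  0.004 -1.    -1.   ]
top 0.45 [ 0.023  0.024  0.162  0.163  0.009 -1.    -1.   ]
top 0.55 [ 0.155  0.156  0.164  0.164  0.011 -1.    -1.   ]
top 0.65 [ 0.149  0.153  0.131  0.161  0.043 -1.    -1.   ]
top 0.75 [ 0.149  0.144  0.101  0.13   0.056 -1.    -1.   ]
scene 0.05 [ 0.003  0.004  0.187 -1.    -1.    -1.    -1.   ]
scene 0.15 [ 0.003  0.003  0.207  0.206 -1.     0.003 -0.002]
scene 0.25 [ 0.003  0.086  0.206  0.207  0.205  0.003 -0.003]
scene 0.35 [ 0.002  0.086  0.087  0.16   0.161  0.001 -1.   ]
scene 0.45 [ 0.02   0.019  0.16   0.161  0.161  0.161 -1.   ]
scene 0.55 [ 0.153  0.152  0.161  0.161 -1.     0.161 -1.   ]
scene 0.65 [ 0.147  0.15   0.131  0.161  0.161  0.16  -1.   ]
scene 0.75 [ 0.147  0.144  0.098  0.127  0.127 -1.    -1.   ]
```

>>> apply_moves(increments=[50,0,0,-60,0,50,0,0,-60,0,50,-38,-34,0,0,50,-38,-34,0,0,50,-38,-34,0,0,50,-38,-34,0,0,50,-38,-34,0,0])

```text
t: 1.18
eef_pos: [0.3585, 0.4009, 0.3299]
tool_rot: [-0.0, 0.178, 0.984, -0.0]
contact_force: [1.2, 0.6, -0.0]
gripper_width: 0.584
```

```bash
cat >> h.py <<'E'
from scipy.spatial.transform import Rotation as Ro
def Rt(o): q=o["tool_rot"];return Ro.from_quat([q[1],q[2],q[3],q[0]]).as_matrix()
def to(p,yaw=None):
    "shift in tool axes (mm) to reach world p; yaw = wanted angle of tool y axis, deg"
    o=get_obs();R=Rt(o);d=R.T@(np.asarray(p)-o["eef_pos"])*1000
    cur=np.degrees(np.arctan2(R[1,1],R[0,1]))
    s="t %.2f pos %s yawY %.2f tilt %.2f q %s F %s w %.3f"%(o["t"],o["eef_pos"].round(4),cur,np.degrees(np.arccos(-R[2,2])),o["q"].round(2),o["contact_force"].round(1),o["gripper_width"])
    print(s);print("shift mm",d.round(1),"roll",None if yaw is None else -((yaw-cur+90)%180-90).round(2) if False else None if yaw is None else round(-(((yaw-cur)+90)%180-90),2))
E
python3 -c "
from h import *
to((.47,.1,.33),79.2)"
```

```text
t 1.18 pos [0.3585 0.4009 0.3299] yawY 69.51 tilt 0.04 q [-1.06  0.15  0.12  1.73 -0.02  1.27  0.28] F [ 1.2  0.6 -0. ] w 0.584
shift mm [-2.098e+02 -2.429e+02 -2.000e-01] roll -9.69
```

>>> apply_moves(increments=[50,-35,-40,0,0,50,-35,-40,0,0,50,-35,-40,0,0,50,-35,-40,0,0,50,-35,-41,0,0,50,-35,-41,0,0])

```text
t: 1.92
eef_pos: [0.4732, 0.09, 0.3307]
tool_rot: [0.001, 0.178, 0.984, 0.002]
contact_force: [1.0, 1.4, -0.3]
gripper_width: 0.587
```

```bash
python3 -c "
from h import *
to((.45,-.132,.25),79.2)"
```

```text
t 1.93 pos [0.4732 0.09   0.3307] yawY 69.50 tilt 0.20 q [-0.7   0.03  0.4   1.86 -0.02  1.25  0.92] F [ 1.   1.4 -0.3] w 0.587
shift mm [ -55.9 -216.4   80.1] roll -9.7
```

>>> apply_moves(increments=[50,-22,-39,20,0,50,-22,-39,20,0,50,-22,-39,30,0,50,-22,-39,30,0,50,-23,-38,30,0,50,0,0,0,-9.7,50,0,0,0,0])

```text
t: 2.8
eef_pos: [0.5113, -0.142, 0.1979]
tool_rot: [0.004, 0.096, 0.995, 0.002]
contact_force: [0.1, 0.5, -0.2]
gripper_width: 0.584
```

```bash
cat >> h.py <<'E'
def wray(uv,o):
    "wrist ray: origin, direction in world"
    c=get_calibration("wrist");K=c["mtx"];x=(uv[0]-K[0,2])/K[0,0];y=(uv[1]-K[1,2])/K[1,1];r=np.hypot(x,y)
    d=np.array([np.sin(r)*x/max(r,1e-9),np.sin(r)*y/max(r,1e-9),np.cos(r)])
    T=c["T_tool_cam"];R=Rt(o);return R@T[:3,3]+o["eef_pos"],R@T[:3,:3]@d
def wat(uv,z,o):
    p,d=wray(uv,o);return p+d*(z-p[2])/d[2]
def wcloud(d,o):
    c=get_calibration("wrist");K=c["mtx"];v,u=np.mgrid[:400,:640];x=(u-K[0,2])/K[0,0];y=(v-K[1,2])/K[1,1];r=np.hypot(x,y)+1e-9
    t=np.tan(np.minimum(r,1.5));P=np.stack([t*x/r*d,t*y/r*d,d],-1);T=c["T_tool_cam"];R=Rt(o)
    return (P@T[:3,:3].T+T[:3,3])@R.T+o["eef_pos"]
def wproj(p,o):
    c=get_calibration("wrist");K=c["mtx"];T=np.linalg.inv(c["T_tool_cam"]);q=Rt(o).T@(np.asarray(p)-o["eef_pos"]);q=T[:3,:3]@q+T[:3,3]
    r=np.hypot(q[0],q[1]);a=np.arctan2(r,q[2]);return K[0,2]+K[0,0]*a*q[0]/r,K[1,2]+K[1,1]*a*q[1]/r
E
python3 - <<'E'
from h import *
np.set_printoptions(precision=4,suppress=True,linewidth=150)
to((.510,-.132,.071),79.2)
o=get_obs();im,d=read_camera("wrist");cv2.imwrite("pics/w1.png",im);np.save("w1.npy",d);
import pickle;pickle.dump({k:o[k] for k in o},open("w1.pkl","wb"))
for r in outline_of("wrist","cotter"):print(r["p"],r["extent"])
P=wcloud(d,o)
top=P[(abs(P[...,2]-.06)<.004)&(d>0)];print(len(top),np.median(top[:,2]),cv2.minAreaRect((top[:,:2]*1000).astype(np.float32)))
t=P[(abs(P[...,2]-.1)<.004)&(d>0)&(P[...,0]>.48)&(P[...,0]<.54)&(abs(P[...,1]+.132)<.03)];print(len(t),t.mean(0),np.median(t[:,2]),cv2.minAreaRect((t[:,:2]*1000).astype(np.float32)))
E
```

```text
t 2.80 pos [ 0.5113 -0.142   0.1979] yawY 78.94 tilt 0.50 q [-0.31  0.27  0.56  1.94 -0.18  0.97  1.71] F [ 0.1  0.5 -0.2] w 0.584
shift mm [  4.1   8.9 126.9] roll -0.26
0.96 [414.3, 239.6, 58.4, 38.0]
0.94 [446.4, 128.9, 64.6, 36.1]
0.8 [331.0, 181.2, 24.7, 41.8]
16918 0.06025345123189696 ((732.3790283203125, 272.2896728515625), (1850.3680419921875, 889.1500244140625), 64.57279205322266)
549 [ 0.5088 -0.1322  0.0999] 0.09999084984586581 ((509.375244140625, -132.19712829589844), (14.587040901184082, 29.82506561279297), 79.23554992675781)
```

View pics/w1.png

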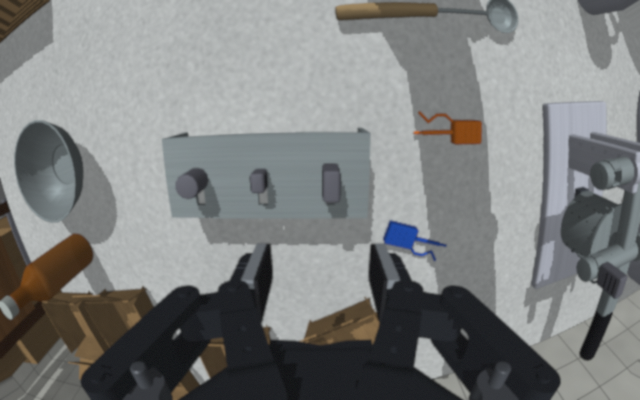

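```bash
python3 - <<'E'
from h import *
crop(cv2.imread("pics/w1.png"),160,120,220,130,3.6,"pics/w1c.png")
E
```

```text
(no output)
```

View pics/w1c.png

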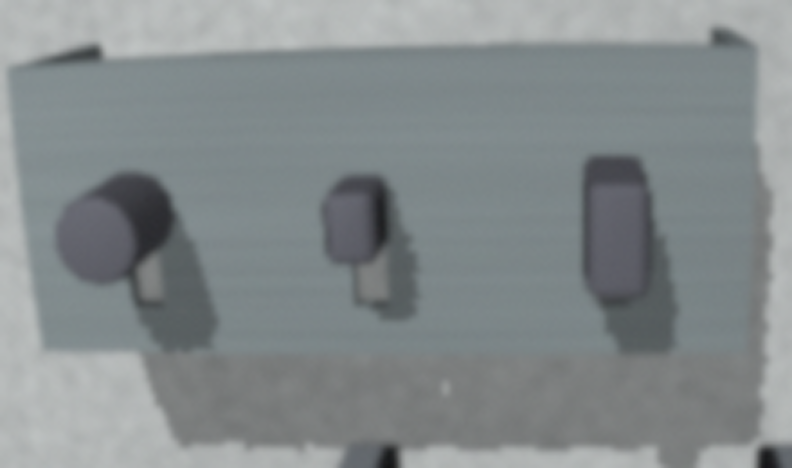

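>>> apply_moves(increments=[50,3,9,20,-0.3,50,0,0,30,0,50,0,0,25,0,50,0,0,0,0])

```text
t: 3.4
eef_pos: [0.5136, -0.128, 0.1243]
tool_rot: [0.007, 0.096, 0.995, 0.003]
contact_force: [-0.2, 0.1, -0.1]
gripper_width: 0.588
```

```bash
python3 -c "
from h import *
to((.5095,-.132,.069),79.2)"
```

```text
t 3.40 pos [ 0.5136 -0.128   0.1243] yawY 78.93 tilt 0.90 q [-0.29  0.36  0.52  2.02 -0.26  0.8   1.76] F [-0.2  0.1 -0.1] w 0.588
shift mm [ 4.  -5.2 55.2] roll -0.27
```

>>> apply_moves(increments=[50,4,-5,0,-0.3,50,0,0,25,0,50,0,0,20,0,50,0,0,0,0])

```text
t: 3.9
eef_pos: [0.5126, -0.1326, 0.0837]
tool_rot: [0.012, 0.094, 0.995, 0.004]
contact_force: [0.9, -0.4, -0.0]
gripper_width: 0.581
```

```bash
python3 -c "
from h import *
to((.5095,-.132,.069),79.2)"
```

```text
t 3.90 pos [ 0.5126 -0.1326  0.0837] yawY 79.17 tilt 1.40 q [-0.24  0.42  0.48  2.05 -0.31  0.71  1.82] F [ 0.9 -0.4 -0. ] w 0.581
shift mm [ 3.4 -0.2 14.7] roll -0.03
```

>>> apply_moves(increments=[50,3.5,0,14.5,0,50,0,0,0,0])

```text
t: 4.15
eef_pos: [0.5104, -0.1321, 0.0704]
tool_rot: [0.013, 0.095, 0.995, 0.004]
contact_force: [-0.7, 0.4, -0.3]
gripper_width: 0.584
```

```bash
python3 - <<'E'
from h import *
to((.5095,-.132,.069),79.2)
im,d=read_camera("wrist");cv2.imwrite("pics/w2.png",im[100:400,150:500])
E
```

```text
t 4.15 pos [ 0.5104 -0.1321  0.0704] yawY 79.14 tilt 1.57 q [-0.23  0.44  0.47  2.07 -0.33  0.68  1.83] F [-0.7  0.4 -0.3] w 0.584
shift mm [ 0.9 -0.   1.4] roll -0.06
```

View pics/w2.png

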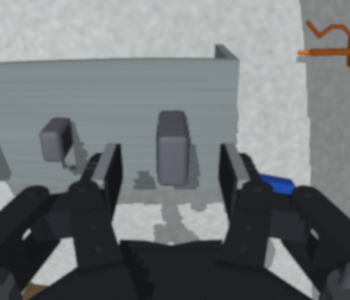

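>>> apply_moves(increments=[8,1,0,1,0,8,0,0,0,0,8,0,0,0,0,8,0,0,0,0,8,0,0,0,0,8,0,0,0,0], squeeze=90)

```text
t: 4.95
eef_pos: [0.511, -0.1323, 0.0711]
tool_rot: [0.015, 0.095, 0.995, 0.004]
contact_force: [-0.6, 0.9, 0.4]
gripper_width: 0.141
```

```bash
python3 - <<'E'
from h import *
to((.5095,-.132,.069),79.2)
im,d=read_camera("wrist");cv2.imwrite("pics/w3.png",im[100:400,150:500])
E
```

```text
t 4.95 pos [ 0.511  -0.1323  0.0711] yawY 79.14 tilt 1.76 q [-0.23  0.44  0.47  2.07 -0.33  0.67  1.83] F [-0.6  0.9  0.4] w 0.141
shift mm [ 1.6 -0.   2.1] roll -0.06
```

View pics/w3.png

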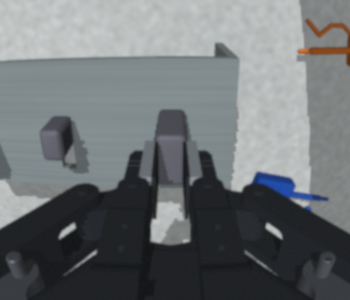

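>>> apply_moves(increments=[8,0,0,-15,0,8,0,0,-25,0,8,0,0,-25,0,8,0,0,-25,0,8,0,0,-25,0,8,0,0,-25,0,8,0,0,0,0])

```text
t: 5.88
eef_pos: [0.5066, -0.1344, 0.2204]
tool_rot: [0.016, 0.096, 0.995, 0.004]
contact_force: [0.9, 0.3, 0.2]
gripper_width: 0.144
```

```bash
python3 - <<'E'
from h import *
to((.5095,-.132,.069),79.2)
im,d=read_camera("wrist");cv2.imwrite("pics/w4.png",im[100:400,150:500])
im,d=read_camera("scene");crop(im,200,100,200,150,4,"pics/s4.png")
E
```

```text
t 5.88 pos [ 0.5066 -0.1344  0.2204] yawY 79.00 tilt 1.92 q [-0.35  0.21  0.58  1.95 -0.15  0.98  1.68] F [0.9 0.3 0.2] w 0.144
shift mm [  2.4   1.3 151.4] roll -0.2
```

View pics/w4.png

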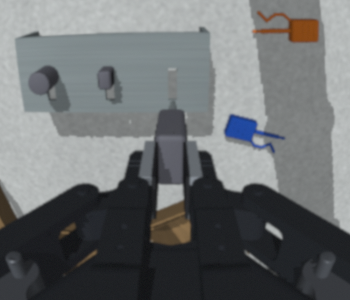

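View pics/s4.png

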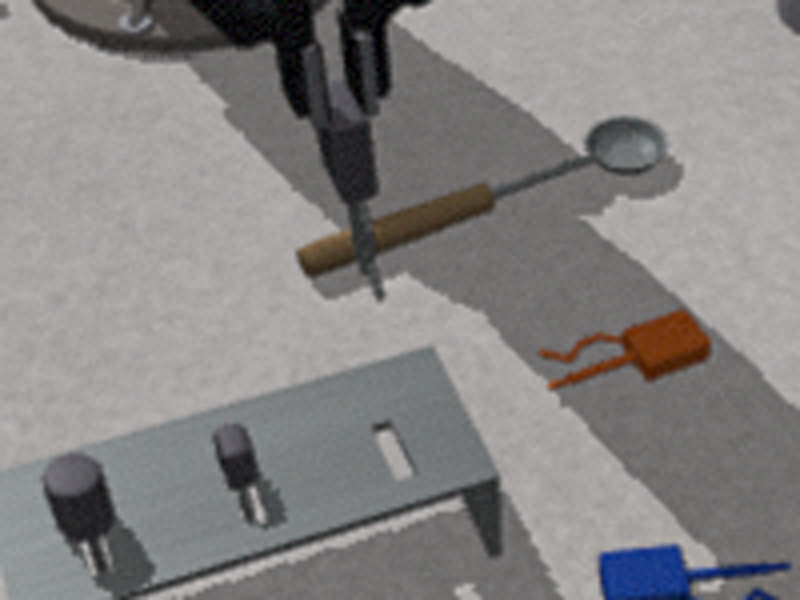

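>>> apply_moves(increments=[8,3,46,-4,0,8,3,46,-4,0,8,3,46,-4,0,8,3,46,-4,0,8,3,46,-4,0,8,3,45,0,0,8,0,0,0,-10.2,8,0,0,0,0])

```text
t: 6.98
eef_pos: [0.5348, 0.1467, 0.2306]
tool_rot: [0.007, 0.007, 1.0, -0.001]
contact_force: [-0.1, -0.3, -1.4]
gripper_width: 0.148
```

```bash
python3 - <<'E'
from h import *
import pickle
to((.5405,.178,.24),89.2)
o=get_obs();im,d=read_camera("wrist");cv2.imwrite("pics/w5.png",im);np.save("w5.npy",d);pickle.dump(dict(o),open("w5.pkl","wb"))
u,v=wproj((.54,.178,.146),o);print(u,v)
crop(im,int(u)-90,int(v)-70,180,140,4,"pics/w5c.png");print(int(u)-90,int(v)-70)
E
```

```text
t 6.97 pos [0.5348 0.1467 0.2306] yawY 89.20 tilt 0.78 q [-0.71  0.26  0.39  1.85 -0.1   1.04  1.28] F [-0.1 -0.3 -1.4] w 0.148
shift mm [-5.4 31.4 -9.4] roll -0.0
357.8783151266449 200.22636761070265
267 130
```

View pics/w5.png

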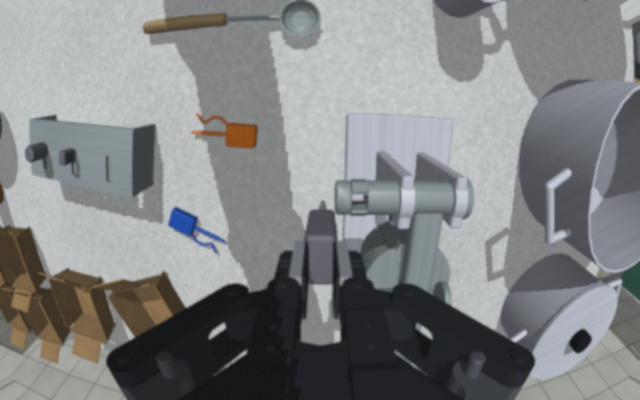

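View pics/w5c.png

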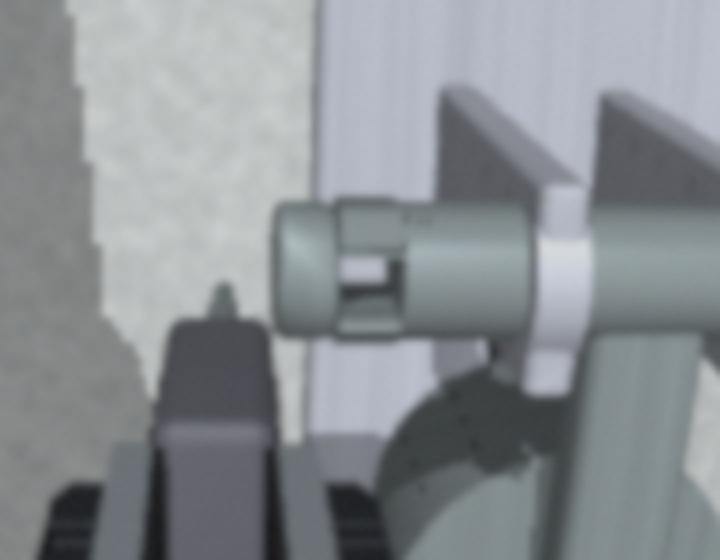

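```bash
python3 - <<'E'
from h import *
import pickle
np.set_printoptions(precision=4,suppress=True,linewidth=150)
o=pickle.load(open("w5.pkl","rb"));d=np.load("w5.npy")
print("hole",wat((359.4,199.9),.145,o))
for u in(351.2,367.7):print(wat((u,200),.146,o))
for v in(192.2,207.7):print(wat((359.5,v),.1444,o))
P=wcloud(d,o).reshape(-1,3)
Q=P[(P[:,1]>.16)&(P[:,1]<.21)&(P[:,0]>.51)&(P[:,0]<.57)&(P[:,2]>.12)]
print(len(Q),Q.min(0),Q.max(0))
from scipy.optimize import least_squares
Q=Q[(Q[:,1]<.17)|(Q[:,1]>.187)];
f=lambda a:np.hypot(Q[:,0]-a[0]-a[2]*(Q[:,1]-.178),Q[:,2]-a[1])-.016
r=least_squares(f,[.54,.13,0],loss="soft_l1",f_scale=.001);print("pin wrist",len(Q),r.x)
for n in("top","scene"):
    P=world(n,np.load(n+"0.npy")).reshape(-1,3)
    Q=P[(P[:,1]>.16)&(P[:,1]<.205)&(P[:,0]>.51)&(P[:,0]<.57)&(P[:,2]>.125)]
    E=np.sort(Q[:,1]);print("end y",E[:8:2])
    Q=Q[(Q[:,1]<.17)|(Q[:,1]>.187)]
    r=least_squares(f,[.54,.13,0],loss="soft_l1",f_scale=.001);print("pin",n,len(Q),r.x)
R=Rt(o)
# cotter tip predicted
Rg=None
print("tool z",R[:,2])
c=o["eef_pos"]+np.array([-.0015,.0003,-.011]);print("cotter origin~",c,"tip px",wproj(c+[0,0,-.051],o))
print("grip top corner check", [wproj(c+np.array([a,b,.04]),o) for a in(-.015,.015) for b in(-.008,.008)])
E
```

```text
hole [0.5401 0.1794 0.145 ]
[0.5397 0.1722 0.146 ]
[0.5399 0.1865 0.146 ]
[0.5333 0.1794 0.1444]
[0.5475 0.1798 0.1444]
16472 [0.5112 0.16   0.1201] [0.5581 0.21   0.3583]
pin wrist 10431 [0.531  0.3296 0.1402]
end y [0.1603 0.1605 0.1606 0.1607]
pin top 257 [0.5422 0.1298 0.0224]
end y [0.16   0.1601 0.1601 0.1601]
pin scene 242 [0.544  0.1284 0.0177]
tool z [ 0.0136 -0.0017 -0.9999]
cotter origin~ [0.5333 0.147  0.2196] tip px (np.float64(321.76515546957216), np.float64(201.94462153552377))
grip top corner check [(np.float64(305.542243921146), np.float64(234.35361560375554)), (np.float64(338.35442927501373), np.float64(233.95851358850442)), (np.float64(307.4879957517517), np.float64(285.1316588725574)), (np.float64(337.67713906848724), np.float64(284.7832464587258))]
```

```bash
python3 -c "
from h import *
to((.5415,.178,.222),89.2)"
```

```text
t 7.03 pos [0.5347 0.1471 0.2306] yawY 89.11 tilt 0.78 q [-0.71  0.26  0.39  1.85 -0.11  1.04  1.28] F [ 0.8 -0.1 -0.5] w 0.144
shift mm [-6.2 31.   8.6] roll -0.09
```

>>> apply_moves(increments=[8,-6,31,-2,0,8,0,0,0,0,8,0,0,0,0])

```text
t: 7.4
eef_pos: [0.5407, 0.1753, 0.2312]
tool_rot: [0.005, 0.015, 1.0, -0.002]
contact_force: [-0.3, -0.1, -1.3]
gripper_width: 0.148
```

```bash
cat > look.py <<'E'
from h import *
import sys,pickle
k=sys.argv[1]
to((.5415,.178,.222),89.2)
o=get_obs();im,d=read_camera("wrist");cv2.imwrite(f"pics/w{k}.png",im)
u,v=wproj((.5405,.179,.1445),o);print("hole px",u,v)
x,y=max(int(u)-60,0),max(int(v)-60,0);crop(im,x,y,120,110,6,f"pics/w{k}c.png");print("crop",x,y)
E
python3 look.py 6
```

```text
t 7.40 pos [0.5407 0.1753 0.2312] yawY 88.33 tilt 0.65 q [-0.74  0.28  0.38  1.82 -0.11  1.06  1.23] F [-0.3 -0.1 -1.3] w 0.148
shift mm [-0.7  2.8  9.2] roll -0.87
hole px 325.8485829225991 194.09643691606726
crop 265 134
```

View pics/w6c.png

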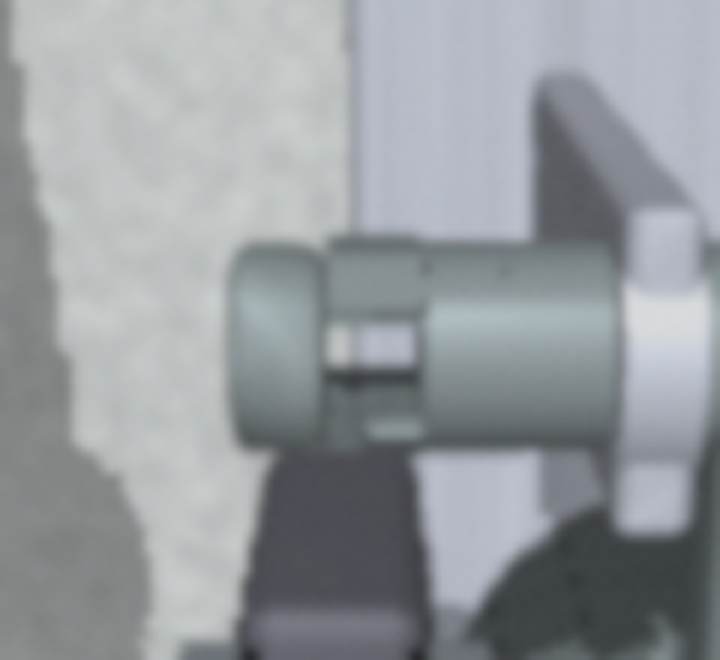

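>>> apply_moves(increments=[8,-0.5,3,5,-0.9,8,0,0,0,0,8,0,0,0,0])

```text
t: 7.82
eef_pos: [0.5411, 0.1772, 0.2257]
tool_rot: [0.005, 0.008, 1.0, -0.002]
contact_force: [0.1, 0.4, -0.2]
gripper_width: 0.145
```

```bash
python3 look.py 7; python3 - <<'E'
from h import *
o=get_obs();c=o["eef_pos"]+np.array([-.0015,.0003,-.011]);print("tip",wproj(c+[0,0,-.051],o),"base",wproj(c,o))
im,_=read_camera("scene");u,v=proj("scene",(.54,.178,.16));crop(im,int(u)-45,int(v)-45,90,80,7,"pics/s7.png")
im,_=read_camera("top");u,v=proj("top",(.54,.178,.16));crop(im,int(u)-45,int(v)-45,90,80,7,"pics/t7.png")
E
```

```text
t 7.83 pos [0.5411 0.1772 0.2257] yawY 89.12 tilt 0.63 q [-0.74  0.29  0.38  1.82 -0.11  1.05  1.24] F [ 0.1  0.4 -0.2] w 0.145
shift mm [-0.4  0.9  3.7] roll -0.08
hole px 323.69917506600086 195.7677811661145
crop 263 135
tip (np.float64(321.8857581609714), np.float64(202.182748492908)) base (np.float64(322.0302564520679), np.float64(228.78936973167384))
```

View pics/w7c.png

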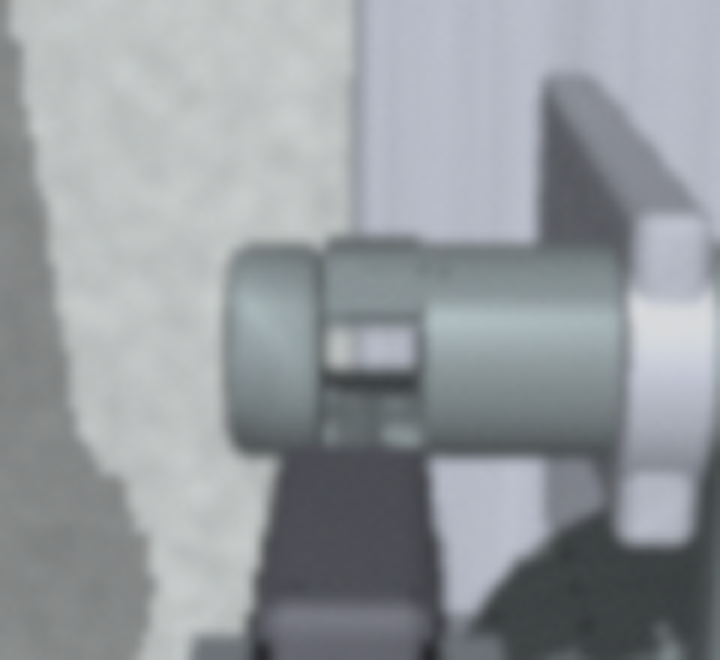

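View pics/s7.png

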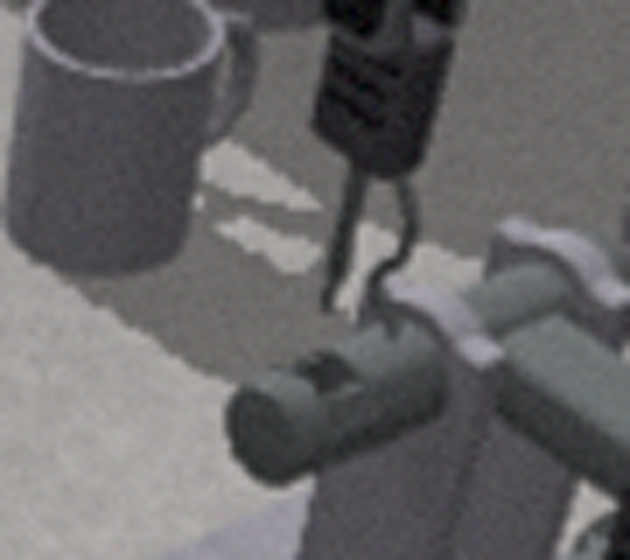

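View pics/t7.png

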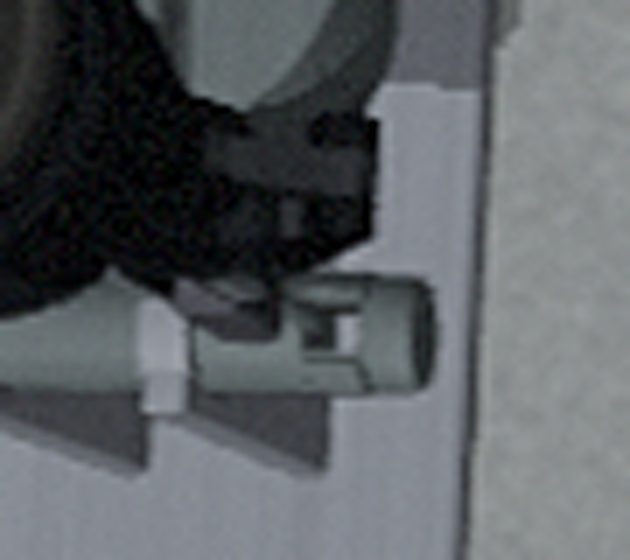

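```bash
python3 - <<'E'
from h import *
to((.5415,.178,.2),89.2)
o=get_obs();u,v=proj("scene",(.54,.178,.16));x,y=int(u)-45,int(v)-45
c=o["eef_pos"]+np.array([-.0015,.0003,-.011])
f=lambda p:(((np.array(proj("scene",p))-[x,y])+.5)*7-.5).round(1)
print("tip",f(c+[0,0,-.051]),"base",f(c),"hole",f((.5405,.179,.146)),"bow end",f(c+[.024,0,-.043]))
for e in((-.007,-.007),(-.007,.007),(.007,.007),(.007,-.007)):print("hole corner",f((.5405+e[0],.179+e[1],.1444)))
E
```

```text
t 7.97 pos [0.5411 0.1773 0.2257] yawY 89.14 tilt 0.63 q [-0.74  0.29  0.38  1.82 -0.11  1.05  1.24] F [ 0.2 -0.1 -0.2] w 0.145
shift mm [-0.1  0.7 25.7] roll -0.06
tip [321.7 309.6] base [360.  147.7] hole [315.1 362.3] bow end [390.6 329.4]
hole corner [278.  362.6]
hole corner [314.9 346. ]
hole corner [350.1 371.3]
hole corner [313.  388.3]
```

>>> apply_moves(increments=[8,0,1,8,0,8,0,0,8,0,8,0,0,5,0,8,0,0,0,0])

```text
t: 8.48
eef_pos: [0.541, 0.1783, 0.2028]
tool_rot: [0.005, 0.007, 1.0, -0.002]
contact_force: [0.1, -0.5, 0.2]
gripper_width: 0.144
```

```bash
python3 look.py 8; python3 - <<'E'
from h import *
im,_=read_camera("scene");u,v=proj("scene",(.54,.178,.16));crop(im,int(u)-45,int(v)-45,90,80,7,"pics/s8.png")
E
```

```text
t 8.47 pos [0.541  0.1783 0.2028] yawY 89.15 tilt 0.60 q [-0.73  0.31  0.37  1.84 -0.13  1.    1.25] F [ 0.1 -0.5  0.2] w 0.144
shift mm [ -0.7  -0.4 -19.2] roll -0.05
hole px 322.3848403217564 205.0411811319279
crop 262 145
```

View pics/w8c.png

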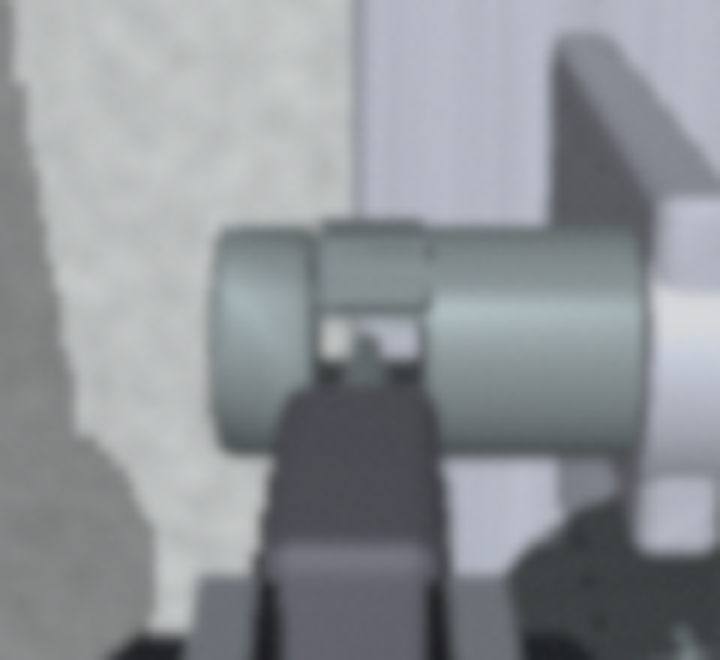

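View pics/s8.png

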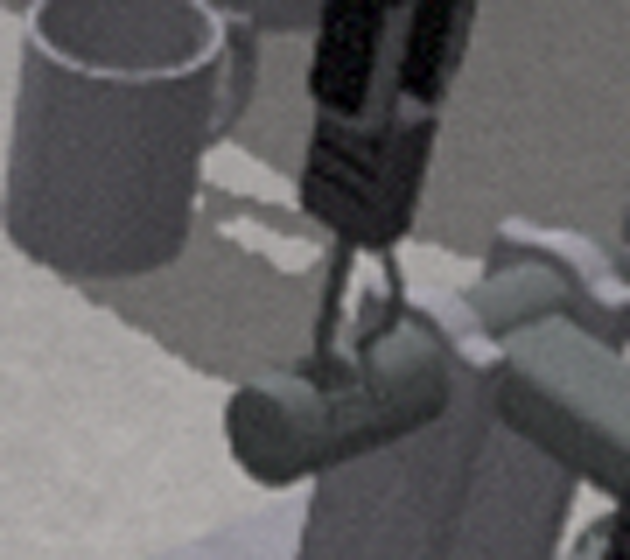

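>>> apply_moves(increments=[8,-0.3,0,6,0,8,0,0,6,0,8,0,0,6,0,8,0,0,0,0])

```text
t: 9.07
eef_pos: [0.5426, 0.1786, 0.1846]
tool_rot: [0.006, 0.007, 1.0, -0.001]
contact_force: [0.8, -0.8, -0.3]
gripper_width: 0.147
```

```bash
python3 look.py 9; python3 - <<'E'
from h import *
im,_=read_camera("scene");u,v=proj("scene",(.54,.178,.16));crop(im,int(u)-45,int(v)-45,90,80,7,"pics/s9.png")
E
```

```text
t 9.07 pos [0.5426 0.1786 0.1846] yawY 89.15 tilt 0.73 q [-0.72  0.33  0.37  1.86 -0.14  0.96  1.26] F [ 0.8 -0.8 -0.3] w 0.147
shift mm [  0.6  -0.7 -37.4] roll -0.05
hole px 322.0871627456896 211.2891697068446
crop 262 151
```

View pics/s9.png

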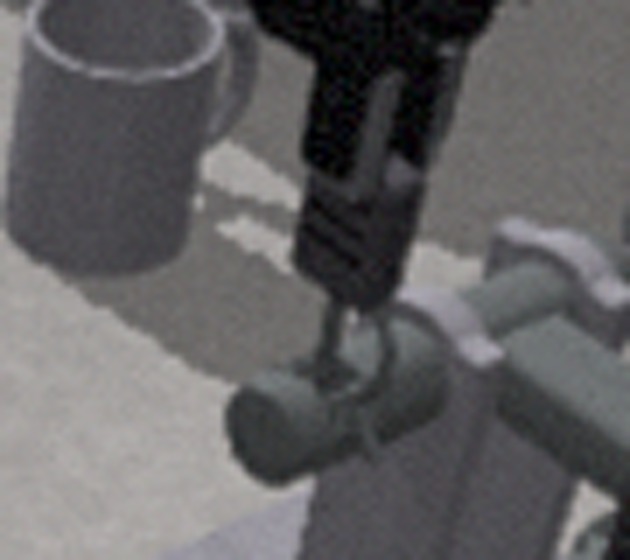

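>>> apply_moves(increments=[8,1.2,-0.3,5,0,8,0.2,0,5,0,8,0.2,0,5,0,8,0,0,0,0], squeeze=110)

```text
t: 9.68
eef_pos: [0.5438, 0.1786, 0.1705]
tool_rot: [0.009, 0.008, 1.0, -0.0]
contact_force: [3.0, 0.7, -2.1]
gripper_width: 0.133
```

```bash
python3 -c "
from h import *
to((.5415,.178,.157),89.2)"
```

```text
t 9.68 pos [0.5438 0.1786 0.1705] yawY 89.13 tilt 1.05 q [-0.72  0.35  0.36  1.88 -0.14  0.92  1.26] F [ 3.   0.7 -2.1] w 0.133
shift mm [ 2.5 -0.6 13.5] roll -0.07
```

>>> apply_moves(increments=[8,1,0,5,0,8,0.5,0,5,0,8,0.3,0,5,0,8,0,0,0,0])

```text
t: 10.18
eef_pos: [0.5421, 0.179, 0.1566]
tool_rot: [0.009, 0.008, 1.0, 0.0]
contact_force: [-0.9, -1.2, 5.4]
gripper_width: 0.132
```

```bash
python3 look.py 10; python3 - <<'E'
from h import *
im,_=read_camera("scene");u,v=proj("scene",(.54,.178,.16));crop(im,int(u)-45,int(v)-45,90,80,7,"pics/s10.png")
E
```

```text
t 10.18 pos [0.5421 0.179  0.1566] yawY 89.12 tilt 1.01 q [-0.72  0.36  0.36  1.89 -0.15  0.89  1.27] F [-0.9 -1.2  5.4] w 0.132
shift mm [ -0.6  -1.  -65.4] roll -0.08
hole px 321.41751766225093 227.79877591110645
crop 261 167
```

View pics/s10.png

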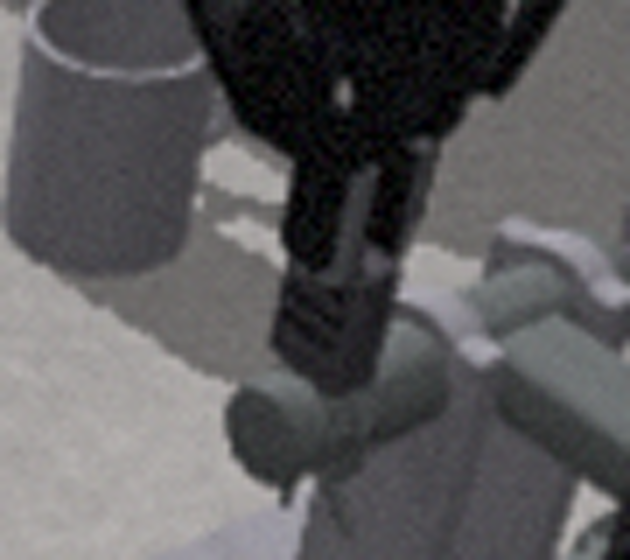

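View pics/w10c.png

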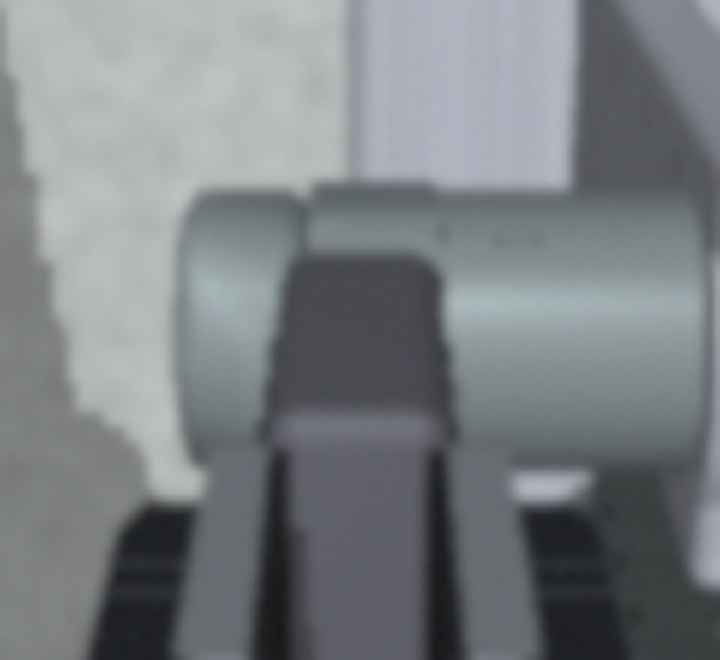

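>>> apply_moves(increments=[8,0,0,3,0,8,0,0,2,0])

```text
t: 10.52
eef_pos: [0.543, 0.1794, 0.1561]
tool_rot: [0.009, 0.008, 1.0, 0.002]
contact_force: [-5.8, -2.8, 19.9]
gripper_width: 0.135
```

>>> apply_moves(increments=[8,0,0,-0.5,0,32,0,0,0,0,32,0,0,0,0,32,0,0,0,0,32,0,0,0,0])

```text
t: 11.15
eef_pos: [0.5401, 0.1791, 0.1553]
tool_rot: [0.006, 0.008, 1.0, 0.001]
contact_force: [-0.2, 0.0, -0.0]
gripper_width: 0.373
```

```bash
python3 look.py 11
```

```text
t 11.15 pos [0.5401 0.1791 0.1553] yawY 89.11 tilt 0.76 q [-0.71  0.37  0.36  1.9  -0.16  0.9   1.27] F [-0.2  0.  -0. ] w 0.373
shift mm [ -2.3  -0.9 -66.7] roll -0.09
hole px 321.36607243946816 231.62509842875977
crop 261 171
```

View pics/w11c.png

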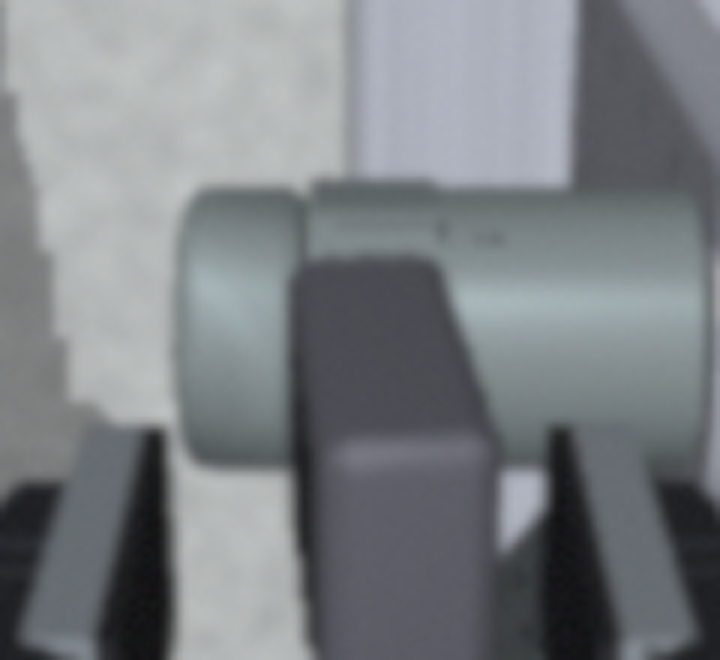

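>>> apply_moves(increments=[32,0,0,-8,0,32,0,0,-20,0,32,0,0,-30,0,32,0,0,-30,0,32,30,-30,0,0,32,20,-45,0,0,32,0,0,0,0])

```text
t: 12.08
eef_pos: [0.4876, 0.103, 0.2487]
tool_rot: [0.008, 0.008, 1.0, 0.002]
contact_force: [0.3, -0.2, -0.1]
gripper_width: 0.377
```

```bash
cat > chk.py <<'E'
from h import *
import sys;k=sys.argv[1]
np.set_printoptions(precision=4,suppress=True)
to((.5405,.179,.25),89.2)
hole=np.array((.5405,.179,.146))
for n in("scene","top","wrist"):
    o=get_obs();im,d=read_camera(n)
    u,v=wproj(hole+[0,0,.02],o) if n=="wrist" else proj(n,hole+[0,0,.02])
    x,y=max(int(u)-45,0),max(int(v)-40,0);crop(im,x,y,90,80,7,f"pics/c{k}{n}.png")
    P=wcloud(d,o) if n=="wrist" else world(n,d)
    q=P[(np.linalg.norm(P[...,:2]-hole[:2],axis=-1)<.03)&(P[...,2]>.155)&(P[...,2]<.2)]
    if len(q)<10:continue
    zt=np.percentile(q[:,2],97);t=q[q[:,2]>zt-.006];print(n,len(q),"ztop",zt,"top centre",t.mean(0),cv2.minAreaRect((t[:,:2]*1000).astype(np.float32)))
    if len(t)>30:
        A=np.c_[t[:,:2]-t[:,:2].mean(0),np.ones(len(t))];s=np.linalg.lstsq(A,t[:,2],rcond=None)[0];print("slope deg",np.degrees(np.arctan(s[:2])))
E
python3 chk.py 1
```

```text
t 12.07 pos [0.4876 0.103  0.2487] yawY 89.12 tilt 0.95 q [-0.71  0.13  0.41  1.95 -0.06  1.06  1.29] F [ 0.3 -0.2 -0.1] w 0.377
shift mm [-51.8  76.9  -0.1] roll -0.08
scene 288 ztop 0.18503058768216357 top centre [0.5459 0.1804 0.1831] ((544.5763549804688, 182.13510131835938), (16.834592819213867, 30.09980583190918), 87.8411636352539)
slope deg [-3.3987  7.1329]
wrist 994 ztop 0.18645210507659593 top centre [0.5409 0.181  0.1847] ((542.88232421875, 181.39578247070312), (31.01603126525879, 17.041772842407227), 1.109513759613037)
slope deg [-0.5546  2.1319]
```

View pics/c1scene.png

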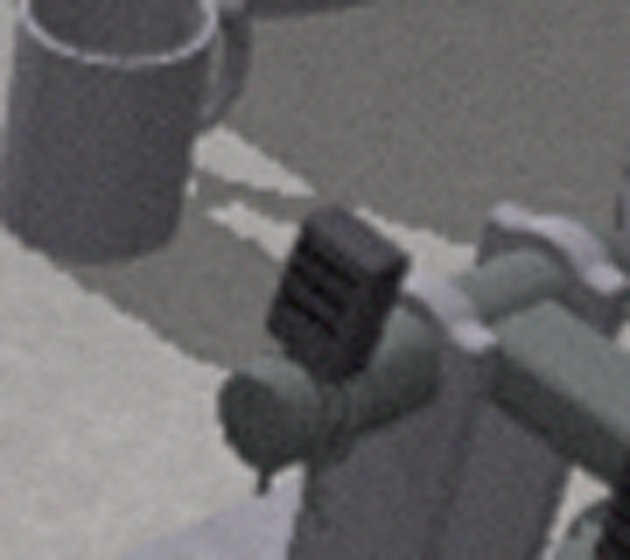

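View pics/c1top.png

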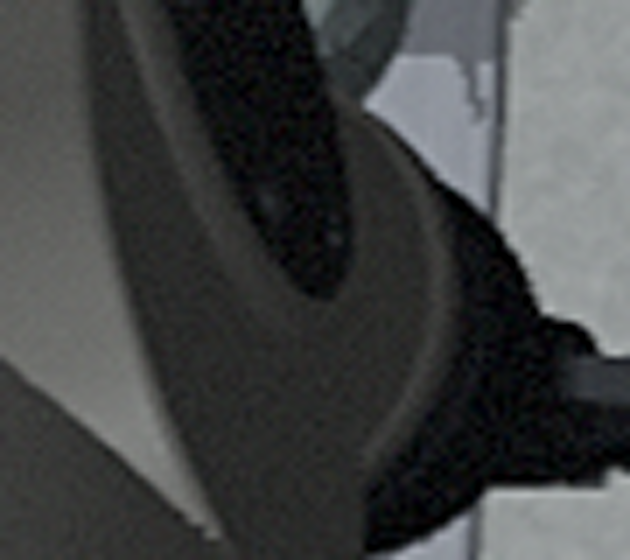

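View pics/c1wrist.png

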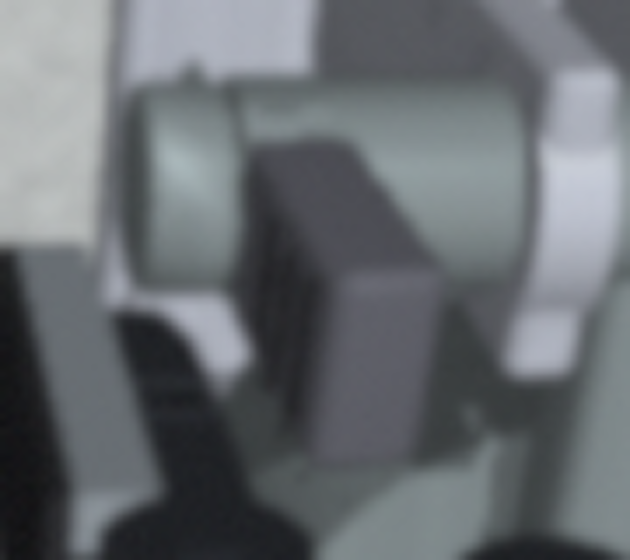

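```bash
cat > fit.py <<'E'
from h import *
from scipy.optimize import least_squares
np.set_printoptions(precision=4,suppress=True)
hole=np.array((.5405,.179,.146))
def sdf(a,q):
    R=Ro.from_rotvec(a[3:]).as_matrix();p=(q-hole-a[:3]/1000)@R-[0,0,.02]
    d=np.abs(p)-[.015,.008,.02];return np.linalg.norm(np.maximum(d,0),axis=1)+np.minimum(d.max(1),0)
allq={}
for n in("scene","wrist","top"):
    for rep in range(2):
        o=get_obs();im,d=read_camera(n);P=wcloud(d,o) if n=="wrist" else world(n,d)
        q=P[(abs(P[...,0]-hole[0])<.025)&(abs(P[...,1]-hole[1])<.02)&(P[...,2]>.151)&(P[...,2]<.195)&(d>0)];allq.setdefault(n,[]).append(q)
for n in allq:
    q=np.concatenate(allq[n]);
    if len(q)<200:print(n,len(q));continue
    for _ in range(1):
        r=least_squares(lambda a:sdf(a,q)*1000,[0,0,0,0,0,0],loss="soft_l1",f_scale=1.5)
    R=Ro.from_rotvec(r.x[3:]).as_matrix();print(n,len(q),"origin off mm",r.x[:3],"z axis",R[:,2],"tilt",np.degrees(np.arccos(R[2,2])),"yaw",np.degrees(np.arctan2(R[1,0],R[0,0])),"med res mm",np.median(abs(r.fun)))
E
python3 fit.py
```

```text
scene 640 origin off mm [ 1.639   0.8784 -1.5038] z axis [0.0603 0.0929 0.9938] tilt 6.360142053233571 yaw -1.3080083436282135 med res mm 0.5389534825085149
wrist 2127 origin off mm [ 0.4615 -0.3702 -0.5166] z axis [0.0691 0.1019 0.9924] tilt 7.0714123964791495 yaw -1.1387059342941503 med res mm 0.3721523201890365
top 0
```

>>> apply_moves(increments=[32,0,-50,-10,0,32,0,-50,-10,0,32,0,-50,0,0,32,0,0,0,0])

```text
t: 13.02
eef_pos: [0.4881, -0.0456, 0.2675]
tool_rot: [0.008, 0.003, 1.0, 0.001]
contact_force: [-0.5, 0.9, 0.2]
gripper_width: 0.378
```

```bash
python3 fit.py; python3 - <<'E'
from h import *
im,_=read_camera("scene");u,v=proj("scene",(.55,.178,.13));u,v=int(u),int(v)
g=cv2.convertScaleAbs(im[v-30:v+25,u-30:u+30],alpha=1.8,beta=10);cv2.imwrite("pics/f1.png",cv2.resize(g,None,fx=10,fy=10,interpolation=cv2.INTER_CUBIC))
f=lambda p:(((np.array(proj("scene",p))-[u-30,v-30])+.5)*10-.5).round(0)
c=np.array([.541,.179,.1455])
for s in(0,8): print("bow end at x off",24+s,f(c+[.024+s/1000,0,-.043]),"waist",f(c+[.013+s/1000,0,-.035]))
im,_=read_camera("top");u,v=proj("top",(.55,.178,.15));crop(im,int(u)-40,int(v)-35,80,70,8,"pics/f2.png")
E
```

```text
scene 641 origin off mm [ 1.4045  0.967  -1.5817] z axis [0.0608 0.0909 0.994 ] tilt 6.277860913578866 yaw -1.6698425915105963 med res mm 0.5905997160151524
wrist 1652 origin off mm [ 0.1902 -0.1243 -0.5524] z axis [0.0724 0.0944 0.9929] tilt 6.831920272077503 yaw -0.8111478946818897 med res mm 0.4446467862415844
top 581 origin off mm [ 0.1071 -1.2469 -0.8321] z axis [0.083  0.0956 0.992 ] tilt 7.270954984333533 yaw -0.8468952029050832 med res mm 0.5441485982127089
bow end at x off 24 [334. 457.] waist [303. 397.]
bow end at x off 32 [362. 479.] waist [331. 418.]
```

View pics/f1.png

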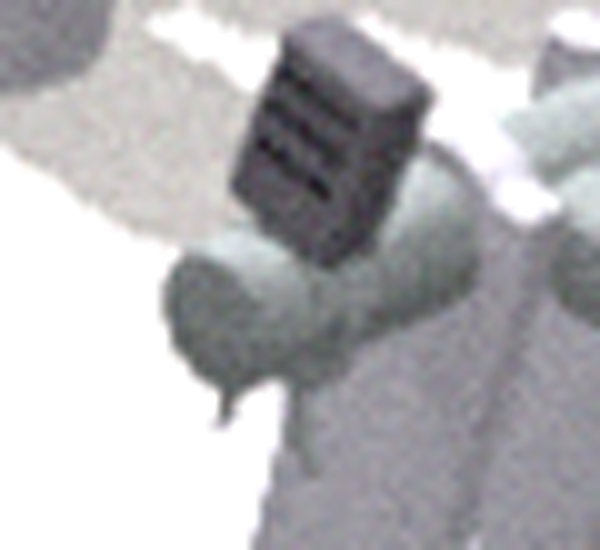

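View pics/f2.png

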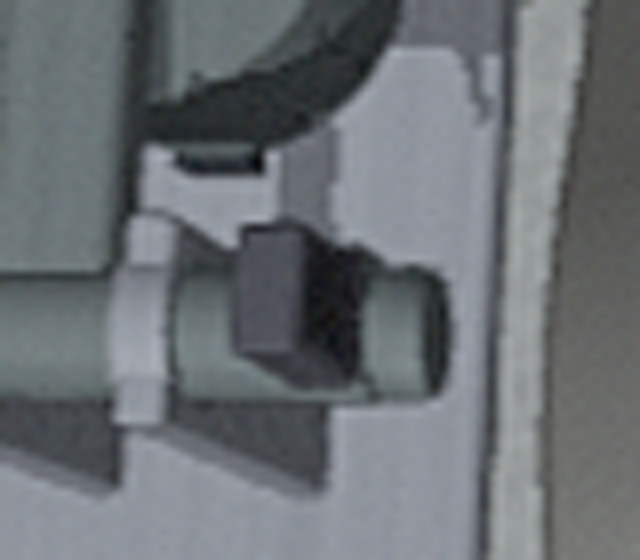

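```bash
python3 - <<'E'
from h import *
z=np.array([.068,.094,.99]);z/=np.linalg.norm(z);x=np.array([1,-.015,0]);x-=z*(x@z);x/=np.linalg.norm(x);R=np.c_[x,np.cross(z,x),z]
c=np.array([.541,.179,.145]);f=lambda p:np.array(proj("scene",c+R@np.array(p)))*10
t=f([0,0,-.051])
for ph in(0,.05,.1,.15,.2,.3):
    b=np.array([.024+.043*ph,0,-.043+.01*ph]);print(ph,(f(b)-t).round(1))
E
```

```text
0 [91.1 40.6]
0.05 [99.2 45.2]
0.1 [107.2  49.7]
0.15 [115.3  54.3]
0.2 [123.4  58.9]
0.3 [139.8  68.2]
```

```bash
python3 -c "
from station import *
o=get_obs();print(o['t'],o['contact_force']);print(hand_in())"
```

```text
13.425 [0.21143722 0.19197964 0.42232298]
the job is handed in; nothing more can be done
None
```

I took the large grey spring cotter from the rack and pushed it down through the cross hole of the pivot pin nearer the robot. It seated and held firm under about 20 N of push. I then let go, backed the arm clear and handed in at t ≈ 13.4 s. No verdict was reported.

The last checks fitted the grip's pose in all three cameras:

| Check | Result | Limit |
|---|---|---|
| Leg off hole's middle, horizontally | at most about 2 mm | 10 mm |
| Grip's underside against pin's top | -0.5 to -1.6 mm | -5 to +6 mm |
| Lean from upright | 6 to 7° | 14° |
| Bow's angle to the pin's side | about 1° | 28° |
| Bow's spring (from the scene camera) | close to 0 rad | 0.15 rad |

- **Lean:** the cotter leaned over by those 6 to 7° when I released it. I left it because it was well within the limit. It looked at rest, and the fits before and after the final retreat agreed.
- **Camera disagreement:** the three cameras differ by up to about 2 mm on the cotter's position.
- **Grip reading:** while I held the cotter, the gripper read about 12 mm open, not the 16 mm of the grip. The camera pictures showed it held properly.

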